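# Tip the padlock down into the hall tray

### The job

Tip the little wooden deck slowly until the padlock lying on it just starts to slide, and hold the deck steady at that slope until the padlock has slid down, unhurried, and lies in the black tray. Then let the deck down gently until it is level again. Do not touch the padlock, do not lean hard on the deck or run it against its end stop, and leave the tray and everything else on the bench where they are.

Things in the scene. Friction and masses are not known exactly. Their poses are not given: they have to be found in the camera images.
- padlock: open brushed steel padlock lying flat on the deck, 240 to 360 g. Body 44 mm (x) by 50 (y) by 22 thick; open shackle reaches 64 mm from the origin along +x. Origin: centre of the lock body's underside. At the start +x points up the deck within 0.15 rad, origin 95 to 112 mm from the deck's lower edge. Grip hidden: it starts to slide at some slope from 0.17 to 0.42 rad; more makes it race.
- tray: black glazed ceramic tray, open on top, 190 mm (x) by 150 mm (y), 18 mm tall, wall and floor 6 mm thick, slippery inside, standing loose on the bench (900 g) below the lower edge of the deck. Origin: centre of its underside. Its x axis runs the same way as the deck's (towards the deck).
- stand: dark steel stand fixed to the bench that carries the deck on a hinge; origin on the bench right under the hinge line, x towards the deck's far end, y along the hinge. The hinge line is 35 mm above the bench. A short polished steel apron fixed to it slopes from the hinge down into the tray, ending 44 mm in front of the hinge, 11 mm above the bench.
- deck (a joint): tilt of the deck about its hinge, rad: 0 = level, resting on its post; grows as the far end rises; hard end stop at 0.52. Free hinge, no catch: deck (450 g) and padlock weigh it down, so it falls back when let go. Lifting it off the post takes about 6 to 8.5 N straight down on the red paddle, about 3.5 N once the padlock has left.
- deck_edge (a point): point on the deck's upper surface, middle of its lower (hinged) edge, 4 mm above the hinge line, 39 mm above the bench. x points up the deck, away from the tray, and tilts with it; y along the hinge; z out of the surface. The plywood deck is 170 mm long (x), 122 mm wide, 8 mm thick, with black rims 12 mm high along both sides.
- paddle (a point): centre of the top of the red square press paddle (44 x 44 x 8 mm), rigidly part of the deck on an aluminium arm beside the tray; axes as deck_edge. From the hinge line: 85 mm to deck -x, 113 mm to deck -y, 30 mm up, so 65 mm above the bench when level. Pushing it down lifts the deck's far end: 15 mm down at 0.17 rad, 37 mm at 0.42 rad, moving 4 to 9 mm to deck -x meanwhile.
- key_a: silver key, 58 mm long, 4 mm thick, lying on the bench near the deck at its +y side; origin under the centre of its bow. Leave alone.
- key_b: a second silver key like the first, lying by the deck at its +y side. Leave alone.
- fob: chrome alarm fob with one black button, 55 by 34 by 13 mm, lying beside the tray at its +y side; origin: centre of the underside. Leave alone.
- tape_dispenser: blue plastic tape dispenser, 140 by 55 by 85 mm tall; origin: centre of the underside. Leave alone.
- mug: blue ceramic mug, 80 mm across, 90 mm tall; origin: centre of the underside. Leave alone.
- bike_light: black bicycle light, 120 mm long, 36 mm thick, lying down; origin on the bench under its middle. Leave alone.
Not all that is in view belongs to the job. Of the things shaped like the tray, the black one is meant. What is shaped like the padlock but orange is not meant.

How it is judged:
By the outcome, as a careful person would: the job done as asked, in the order asked, and still so for the second after the job is handed in, with the robot touching nothing.
It also fails if it takes over 45 s, if anything falls off the work surface, if the arm or the gripper's body presses on something with over 40 N, if the wrist force passes 120 N, or if a joint passes its speed limit or range.

### The arm

A 6-joint arm with a two-finger parallel gripper is mounted at the origin on the work surface. World frame = base frame: x ahead of the robot, y to its left, z up, the work surface at z = 0. Lengths are in m, angles in degrees, forces in N, time in s.
With the tool pointing down it reaches from about 0.35 to 0.875 m from the base axis. Payload 4.2 kg.
Tool frame: the origin (TCP) lies on the centre line of the jaws, within the pads' length; the fingertips stand 19 mm ahead of it and the grasp point (between the pads) is the TCP; x points along the fingers, y is the direction in which the jaws open and shut, and the axes are right-handed (so a half turn about x gives the same grasp; the last joint's range is limited). The gripper opens to 87 mm and grips with 3 to 60 N. Pads are 19 mm wide; open, the fingers measure 117 mm over their backs; the gripper's body (75 mm by 190 mm) begins 51 mm behind the grasp point.
Start: joints at [81.795, 22.042, 0.453, 0, -68.411, -14.817], TCP at [0.244, 0.575, 0.242] pointing down, gripper open.
Joint ranges: [-179.83, 179.83], [-69.29, 118.12], [-61.27, 80.66], [-181.25, 117.63], [-171.15, -9.14], [-177.46, 177.46]. Speed limits (degrees/s): [159.86, 159.86, 180, 180, 180, 180].

### API

Orientations are given as a 3x3 rotation matrix whose columns are the frame's x, y, z axes.
In Python, from station import * gives the robot as it stands.
- The arm moves only by the shell command python3 -m creep 'ROWS'. ROWS is JSON, a list of rows, each a list of 5 numbers: the opening, from 0 (shut) to 1 (fully open), then the shift along the world's x, y, z in mm, then the turn about the world's z in rad. In form: [[jaw, x, y, z, turn], ...]. A call has exactly 8 rows; each row is the pose to reach, as a shift and turn from the pose measured when the call began; what a row does not reach only later rows make up. A row lasts 1/10 s, in which the tool goes at most 50 mm and 8.59 degrees, less where a joint would pass 70% of its speed; a pose out of reach is approached as far as the arm can. A call with a gripper value outside its range is refused whole. The fingers move at their own pace and stop on an object; the grip force is fixed at half the most. Time passes only in rows, so rows that repeat a pose let the fingers close, or fill a call up. It gives the time, the measured TCP pose, the force and the opening at its end, in the units of the state.
- sense(): the state, without advancing time (a new reading comes with each control period).
- capture(name): name is "scene" or "top"; returns a dict with "image" (480x640x3 uint8, blue, green, red), "z_map" (480x640 float32, m along the optical axis (not along the pixel's ray), 0 where there is no reading), "mtx" (3x3 intrinsics, pixels), "eye" and "attitude" of the camera in the world. Camera axes: x right, y up, looking along -z (the intrinsics and any distortion apply to the point x, -y, -z); pixel columns grow to the right and rows downward; lengths in m; the calibration is good to about 2 mm. A picture is of the moment at which its call begins.
- finish_job(): hands the job in, once; it reports no verdict.
Trained networks look in a picture, given as the dict that the camera call returned (one of the last four; its "shot" number tells which), for a name from the list of things; names that differ only in an ending like _2 or _b are one class to them, and where a whole thing is asked for, a point or a joint stands for the part that bears it (a point fixed in the world has none). Each returns a list of dicts, best first, with "confidence" (0 to 1); they miss things now and then, are a little off and sometimes report something else, mostly with a low value. They report only what shows in the picture. A call takes as long as a camera call. They do not tell look-alikes from the thing itself.
- look_for(picture, thing): "box" ([left, top, right, bottom] in pixels, round what is visible of it).
- mark_of(picture, thing): "centre" ([column, row] in pixels: a listed point, or the origin of a listed thing).
The state is a dict: "time_s": time; "joints": joint angles; "joint_velocities": joint speeds; "effort": joint torques, N m; "tcp_pos": TCP position; "ee_rot": TCP orientation; "wrist_force": force on the tool from outside, world axes, zero at the start; "moment": the same for the moment, N m; "gripper_width": opening from 0.0 (shut) to 1.0 (fully open).
Only numpy, scipy, OpenCV 4.12 (cv2) and the standard library are available. Lean on these libraries where they do the work, as an engineer would, in place of code of your own. Each camera call takes 0.05 s, during which the arm holds its last target.

## Working session

There is one attempt and no reset: what is moved stays moved. The work goes in short steps, Python scripts to look and compute and a shell command to move; the robot and the scene stay as the last step left them, time stands still between calls to the robot, and variables do not carry over. Pictures are saved under pics/ and viewed, and the job is handed in when it is done.

```bash
ls; mkdir -p pics; cat > h.py <<'E'
from station import *
import numpy as np, cv2
def px2w(c,u,v,z=None,depth=None):
    K=np.array(c["mtx"]);R=np.array(c["attitude"]);e=np.array(c["eye"])
    if R.shape!=(3,3): print("att",R)
    d=np.array([(u-K[0,2])/K[0,0],-(v-K[1,2])/K[1,1],-1.0])
    w=R@d
    if z is not None: return e+w*((z-e[2])/w[2])
    if depth is None: depth=float(c["z_map"][int(round(v)),int(round(u))])
    return e+w*depth
def w2px(c,p):
    K=np.array(c["mtx"]);R=np.array(c["attitude"]);e=np.array(c["eye"])
    q=R.T@(np.array(p)-e); return np.array([K[0,0]*q[0]/-q[2]+K[0,2],-K[1,1]*q[1]/-q[2]+K[1,2]])
E
python3 - <<'E'
from h import *
s=sense();print(s["time_s"],s["tcp_pos"],s["ee_rot"],s["wrist_force"],s["gripper_width"])
for n in("scene","top"):
    c=capture(n);cv2.imwrite(f"pics/{n}0.png",c["image"])
    print(n,{k:c[k] for k in c if k not in("image","z_map")})
    for t in["paddle","deck_edge","padlock","tray","stand"]:
        for m in mark_of(c,t)[:3]:
            u,v=m["centre"];print(t,m,np.round(px2w(c,u,v),3))
E
```

```text
pics
0.0 [0.24417119 0.57473421 0.24047483] [[-7.36754240e-04 -3.91197068e-01 -9.20306640e-01]
 [-2.01631840e-03 -9.20304438e-01  3.91197746e-01]
 [-9.99997696e-01  2.14384781e-03 -1.10739649e-04]] [ 0.73674761 -0.41257533  0.27196043] 1.0001109965686086
scene {'mtx': array([[493.8659598 ,   0.        , 317.88979858],
       [  0.        , 493.8659598 , 246.60188414],
       [  0.        ,   0.        ,   1.        ]]), 'eye': array([1.12425264, 0.50015142, 0.87989493]), 'attitude': array([[-0.62757464, -0.55385874,  0.54716594],
       [ 0.77833435, -0.42954042,  0.45791993],
       [-0.01859307,  0.71325699,  0.70065596]]), 'shot': 1}
paddle {'centre': [279.3, 233.6], 'confidence': 0.8} [ 0.509 -0.136  0.064]
deck_edge {'centre': [294.2, 282.6], 'confidence': 0.66} [ 0.591 -0.019  0.038]
padlock {'centre': [265.6, 311.6], 'confidence': 0.91} [0.704 0.001 0.063]
padlock {'centre': [210.7, 299.6], 'confidence': 0.7} [ 0.735 -0.143  0.023]
tray {'centre': [444.2, 279.1], 'confidence': 0.83} [0.345 0.233 0.007]
tray {'centre': [326.7, 265.1], 'confidence': 0.67} [ 0.48  -0.013  0.008]

[... 599 characters left out ...]
 -0.127  0.066]
deck_edge {'centre': [322.9, 197.4], 'confidence': 0.88} [ 0.592 -0.021  0.042]
deck_edge {'centre': [266.5, 153.2], 'confidence': 0.44} [0.708 0.101 0.007]
padlock {'centre': [319.4, 151.8], 'confidence': 0.64} [ 0.686 -0.017  0.063]
padlock {'centre': [382.4, 146.3], 'confidence': 0.6} [ 0.709 -0.155  0.023]
tray {'centre': [324.3, 256.1], 'confidence': 0.95} [ 0.472 -0.02   0.004]
tray {'centre': [206.7, 323.0], 'confidence': 0.9} [0.338 0.232 0.004]
tray {'centre': [437.1, 360.2], 'confidence': 0.64} [ 0.247 -0.247  0.003]
stand {'centre': [318.8, 203.8], 'confidence': 0.78} [ 0.582 -0.012  0.03 ]
stand {'centre': [321.7, 152.7], 'confidence': 0.59} [ 0.685 -0.022  0.061]
```

View pics/scene0.png

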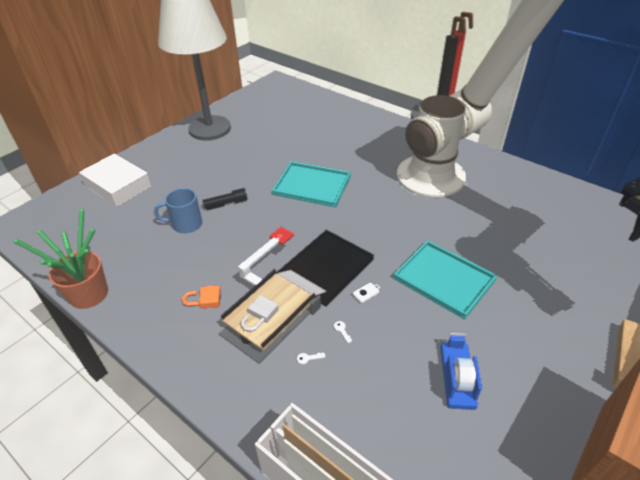

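View pics/top0.png

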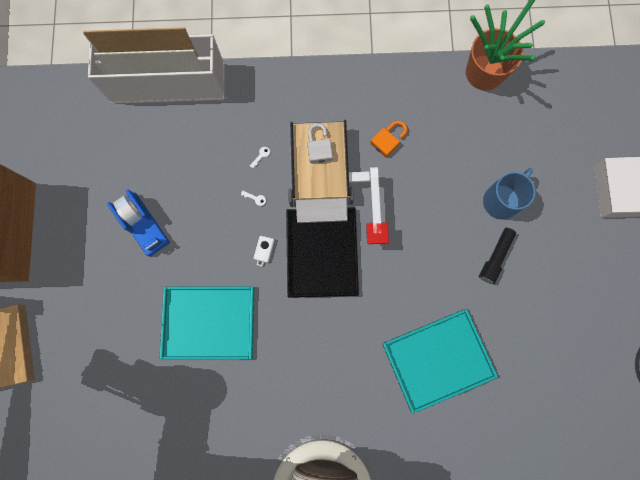

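```bash
python3 - <<'E'
import cv2
i=cv2.imread("pics/top0.png")[110:300,250:420];cv2.imwrite("pics/crop0.png",cv2.resize(i,None,fx=3,fy=3,interpolation=cv2.INTER_CUBIC))
E
```

```text
(no output)
```

View pics/crop0.png

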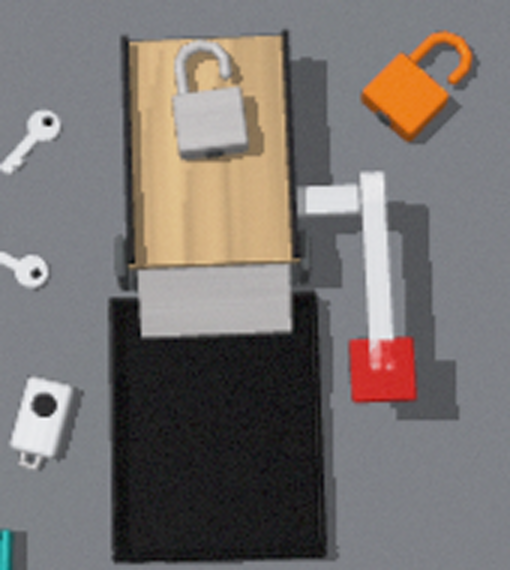

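The candidates are:
- **Padlock:** the steel one on the deck at top (320,150) is meant. The orange one at (387,142) is not.
- **Tray:** the black one at (322,252) below the apron is meant. The teal ones at (207,323) and (440,360) are not.

The crop confirms both choices. The red paddle is at (377,233). Next I'll refine the deck yaw and paddle position.

```bash
python3 - <<'E'
from h import *
c=capture("top")
f=lambda x,y:(250+x/3,110+y/3)
for n,a,b in(("L",(125,38),(131,262)),("R",(287,32),(294,262))):
    A=px2w(c,*f(*a),z=.051);B=px2w(c,*f(*b),z=.051);d=A-B;print(n,A.round(4),B.round(4),np.arctan2(d[1],d[0]),np.linalg.norm(d))
for cam in("top","scene"):
    if cam=="scene":c=capture("scene")
    im=c["image"].astype(int);m=((im[...,2]>150)&(im[...,1]<60)&(im[...,0]<60)).astype(np.uint8)
    n,l,s,ce=cv2.connectedComponentsWithStats(m);k=1+np.argmax(s[1:,4]);print(cam,s[k],ce[k],px2w(c,*ce[k],z=.065).round(4),"depth",px2w(c,*ce[k]).round(4))
    ys,xs=np.nonzero(l==k);P=np.array([px2w(c,x,y) for x,y in zip(xs,ys)]);print(P.min(0),P.max(0),np.median(P,0))
    for t in("deck_edge","paddle","padlock"):
        m=mark_of(c,t)[0];print(t,m,px2w(c,*m["centre"],z={"deck_edge":.039,"paddle":.065,"padlock":.039}[t]).round(4))
E
```

```text
L [0.7594 0.0412 0.051 ] [0.5922 0.0402 0.051 ] 0.0062596549512219084 0.16720661537845444
R [ 0.7598 -0.0757  0.051 ] [ 0.5884 -0.074   0.051 ] -0.00968628255202353 0.17146901209591706
top [367 223  22  21 332] [377.25301205 234.01506024] [ 0.505 -0.13   0.065] depth [ 0.5056 -0.1303  0.0621]
[ 0.30075755 -0.15121586  0.05864107] [ 0.52809915 -0.0241791   1.09264374] [ 0.50324998 -0.13029332  0.06529795]
deck_edge {'centre': [321.4, 199.2], 'confidence': 0.81} [ 0.5895 -0.0179  0.039 ]
paddle {'centre': [374.4, 231.0], 'confidence': 0.78} [ 0.5115 -0.1245  0.065 ]
padlock {'centre': [322.1, 153.0], 'confidence': 0.81} [ 0.6926 -0.0225  0.039 ]
scene [450  42  13  52 145] [455.97241379  67.2       ] [-0.5608 -0.2228  0.065 ] depth [-0.762  -0.3091 -0.0323]
[-0.78190156 -0.32029639 -0.15297799] [1.12425264 0.50015142 0.87989493] [-0.76670371 -0.31105552 -0.03168029]
deck_edge {'centre': [296.2, 283.2], 'confidence': 0.8} [ 0.5896 -0.0141  0.039 ]
paddle {'centre': [281.5, 234.3], 'confidence': 0.57} [ 0.5088 -0.1288  0.065 ]
padlock {'centre': [209.0, 300.6], 'confidence': 0.75} [ 0.7462 -0.1323  0.039 ]
```

```bash
python3 -m creep '[[0,14,-38,0,0.05],[0,30,-80,0,0.1],[0,46,-122,0,0.15],[0,62,-164,0,0.2],[0,78,-206,0,0.25],[0,94,-250,0,0.3],[0,110,-294,0,0.35],[0,126,-338,0,0.4]]'
```

```text
time_s: 1.8
tcp_pos: [0.3706, 0.2354, 0.242]
ee_rot: [[0.001, 0.001, -1.0], [0.001, -1.0, -0.001], [-1.0, -0.001, -0.001]]
wrist_force: [0.3, -0.4, 0.9]
gripper_width: 0.354
```

```bash
python3 -m creep '[[0,16,-45,0,0],[0,32,-90,0,0],[0,48,-135,0,0],[0,64,-180,-10,0],[0,80,-225,-20,0],[0,98,-272,-30,0],[0,115,-319,-40,0],[0,132,-366,-50,0]]'
```

```text
time_s: 2.6
tcp_pos: [0.5021, -0.1296, 0.1926]
ee_rot: [[0.002, 0.001, -1.0], [0.001, -1.0, -0.001], [-1.0, -0.001, -0.002]]
wrist_force: [1.5, 1.2, 0.3]
gripper_width: 0.007
```

```bash
python3 -m creep '[[0,0,0,-35,0],[0,0,0,-65,0],[0,0,0,-80,0],[0,0,0,-90,0],[0,0,0,-96,0],[0,0,0,-100,0],[0,0,0,-100,0],[0,0,0,-100,0]]'
python3 - <<'E'
from h import *
s=sense();print(s["tcp_pos"],s["wrist_force"],s["gripper_width"],s["time_s"])
for n in("scene","top"):
    c=capture(n);cv2.imwrite(f"pics/{n}1.png",c["image"]);np.savez(f"pics/{n}1.npz",**{k:c[k] for k in("image","z_map","mtx","eye","attitude")})
E
```

```text
time_s: 3.4
tcp_pos: [0.5027, -0.1295, 0.0933]
ee_rot: [[0.003, 0.002, -1.0], [0.001, -1.0, -0.002], [-1.0, -0.001, -0.003]]
wrist_force: [0.0, -0.2, 0.2]
gripper_width: 0.003
[ 0.50269419 -0.12949194  0.09331725] [ 0.02762995 -0.2311163   0.15756284] 0.0032023038958608613 3.4
```

View pics/scene1.png

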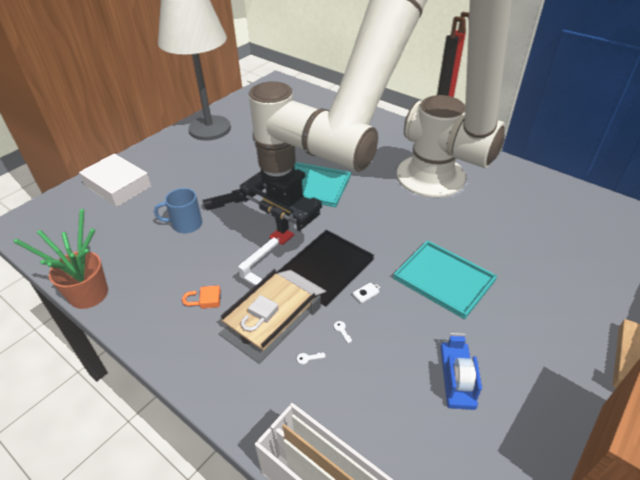

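View pics/top1.png

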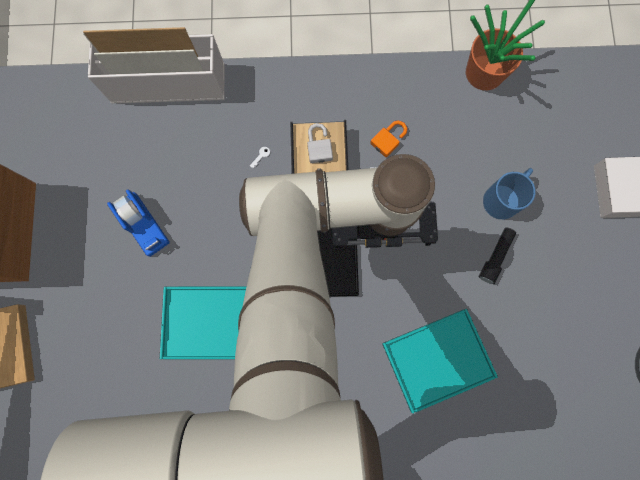

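```bash
cat >> h.py <<'E'
from scipy.optimize import brentq
HX,HY,HZ=.590,-.0175,.035
def tilt():
    s=sense();X=s["tcp_pos"][0]+.0095-HX;z=s["tcp_pos"][2]-.019-HZ
    def g(t):
        a=(X+.03*np.sin(t))/np.cos(t);return a*np.sin(t)+.03*np.cos(t)-z
    try:return max(brentq(g,-.3,.6),0),s
    except Exception:return 0,s
def d2w(p,t):
    x,y,z=p;z=z+.004
    return np.array([HX+x*np.cos(t)-z*np.sin(t),HY+y,HZ+x*np.sin(t)+z*np.cos(t)])
def rect(c,t,h=.022):
    # output: cols = y from +.06 to -.06, rows = x from .19 down to 0 ; 1mm per 0.25 -> 4px/mm? use 2px/mm
    src=[];dst=[]
    for x in(0,.19):
        for y in(.06,-.06):
            src.append(w2px(c,d2w((x,y,h),t)));dst.append(((.06-y)*2000,(.19-x)*2000))
    H=cv2.getPerspectiveTransform(np.float32(src),np.float32(dst))
    return cv2.warpPerspective(c["image"],H,(240,380),flags=cv2.INTER_CUBIC)
def ptilt(c):
    # tilt from depth: bare plywood pixels in the low strip and upper
    P=[]
    for x in np.linspace(.015,.16,30):
        for y in(-.042,-.046,.042,.046,.038):
            u,v=w2px(c,d2w((x,y,0),ptilt.t));
            if 0<=u<639 and 0<=v<479:P.append(px2w(c,u,v))
    P=np.array(P);A=np.c_[P[:,0]-HX,np.ones(len(P))]
    w=np.ones(len(P))
    for _ in range(10):
        k=np.linalg.lstsq(A*w[:,None],P[:,2]*w,rcond=None)[0];r=np.abs(A@k-P[:,2]);w=1/(1+(r/.002)**2)
    return np.arctan(k[0])
ptilt.t=0
def load(f):
    return dict(np.load(f))
def report(tag):
    t,s=tilt();c=capture("scene");ptilt.t=t
    pt=ptilt(c)
    ref=load("pics/scene1.npz");r0=rect(ref,0);T=r0[130:215,60:170]
    out={}
    for nm,tt in(("tcp",t),):
        r=rect(c,tt);m=cv2.matchTemplate(r,T,cv2.TM_CCOEFF_NORMED);_,v,_,l=cv2.minMaxLoc(m)
        out=(round(v,3),(l[0]-60)/2,(l[1]-130)/2)
    cv2.imwrite(f"pics/{tag}.png",np.hstack([cv2.resize(c["image"][180:380,180:400],None,fx=2.5,fy=2.5),cv2.copyMakeBorder(r,0,120,0,0,cv2.BORDER_CONSTANT)]))
    pm=[(np.round(m["centre"]),m["confidence"]) for m in mark_of(c,"padlock")[:2]]
    print(f"t={s['time_s']:.2f} z={s['tcp_pos'][2]*1e3:.1f} Fz={s['wrist_force'][2]:.1f} tilt_tcp={t:.3f} depth={pt:.3f} match={out[0]} moved right {out[1]} down-deck {out[2]} mm",pm)
E
python3 -m creep '[[0,0,0,-4,0],[0,0,0,-7,0],[0,0,0,-8.5,0],[0,0,0,-9.5,0],[0,0,0,-10.5,0],[0,0,0,-11.5,0],[0,0,0,-12.5,0],[0,0,0,-13.5,0]]'
python3 -c "
from h import *
report('r1');cv2.imwrite('pics/ref.png',rect(load('pics/scene1.npz'),0))"
```

```text
time_s: 4.3
tcp_pos: [0.5013, -0.1296, 0.0805]
ee_rot: [[0.001, 0.002, -1.0], [0.001, -1.0, -0.002], [-1.0, -0.001, -0.001]]
wrist_force: [-4.7, 2.0, 8.8]
gripper_width: 0.006
t=4.30 z=80.5 Fz=8.8 tilt_tcp=0.044 depth=0.043 match=0.993 moved right 0.0 down-deck -0.5 mm [(array([212., 296.]), 0.89), (array([264., 310.]), 0.85)]
```

View pics/r1.png

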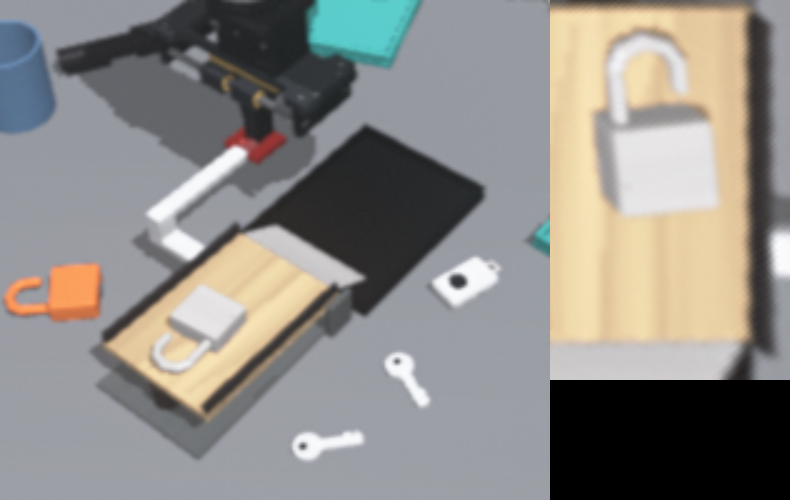

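View pics/ref.png

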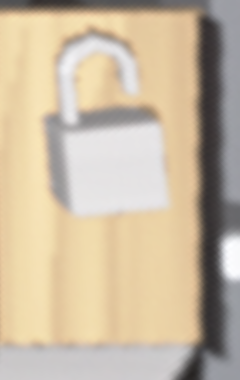

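The two tilt estimates agree at 0.044 and 0.043 rad. The picture shows the deck just lifted, the tip on the red paddle, and the padlock still in place. I'll continue to about 0.14 rad.

```bash
python3 -m creep '[[0,0,0,-1.3,0],[0,-0.3,0,-2.6,0],[0,-0.6,0,-3.9,0],[0,-0.9,0,-5.2,0],[0,-1.2,0,-6.5,0],[0,-1.5,0,-7.5,0],[0,-1.8,0,-8,0],[0,-2,0,-8.5,0]]'
python3 -c "
from h import *
report('r2')"
```

```text
time_s: 5.2
tcp_pos: [0.4993, -0.1296, 0.0729]
ee_rot: [[0.001, 0.002, -1.0], [0.0, -1.0, -0.002], [-1.0, -0.0, -0.001]]
wrist_force: [-3.4, 1.6, 7.5]
gripper_width: 0.004
t=5.20 z=72.9 Fz=7.5 tilt_tcp=0.140 depth=0.134 match=0.989 moved right -1.0 down-deck -1.5 mm [(array([263., 308.]), 0.97), (array([207., 297.]), 0.92)]
```

```bash
python3 -m creep '[[0,0,0,-0.3,0],[0,-0.1,0,-0.6,0],[0,-0.2,0,-0.9,0],[0,-0.2,0,-1.2,0],[0,-0.3,0,-1.5,0],[0,-0.3,0,-1.8,0],[0,-0.4,0,-1.8,0],[0,-0.4,0,-1.8,0]]' >/dev/null
python3 -c "
from h import *
report('r3')"
```

```text
t=6.10 z=72.1 Fz=7.3 tilt_tcp=0.150 depth=0.142 match=0.988 moved right -1.0 down-deck -1.5 mm [(array([262., 307.]), 0.88), (array([210., 299.]), 0.61)]
```

```bash
python3 -m creep '[[0,0,0,-0.3,0],[0,-0.1,0,-0.6,0],[0,-0.2,0,-0.9,0],[0,-0.2,0,-1.2,0],[0,-0.3,0,-1.5,0],[0,-0.3,0,-1.8,0],[0,-0.4,0,-1.8,0],[0,-0.4,0,-1.8,0]]' >/dev/null
python3 -c "
from h import *
report('r4')"
```

```text
t=7.00 z=71.2 Fz=7.2 tilt_tcp=0.160 depth=0.148 match=0.99 moved right -1.0 down-deck -2.0 mm [(array([210., 300.]), 0.96), (array([222., 204.]), 0.47)]
```

```bash
python3 -m creep '[[0,0,0,-0.9,0],[0,-0.1,0,-1.2,0],[0,-0.2,0,-1.5,0],[0,-0.2,0,-1.8,0],[0,-0.3,0,-2.1,0],[0,-0.4,0,-2.4,0],[0,-0.5,0,-2.6,0],[0,-0.6,0,-2.6,0]]' >/dev/null
python3 -c "
from h import *
report('r5')"
```

```text
t=7.90 z=69.7 Fz=7.1 tilt_tcp=0.179 depth=0.175 match=0.987 moved right -1.0 down-deck -2.0 mm [(array([210., 298.]), 0.96), (array([265., 304.]), 0.83)]
```

```bash
python3 -m creep '[[0,0,0,-0.9,0],[0,-0.1,0,-1.2,0],[0,-0.2,0,-1.5,0],[0,-0.2,0,-1.8,0],[0,-0.3,0,-2.1,0],[0,-0.4,0,-2.4,0],[0,-0.5,0,-2.6,0],[0,-0.6,0,-2.6,0]]' >/dev/null
python3 -c "
from h import *
report('r6')"
```

```text
t=8.80 z=68.0 Fz=7.1 tilt_tcp=0.199 depth=0.192 match=0.984 moved right -1.0 down-deck -2.5 mm [(array([211., 298.]), 0.72), (array([265., 305.]), 0.62)]
```

```bash
python3 -m creep '[[0,0,0,-0.9,0],[0,-0.1,0,-1.2,0],[0,-0.2,0,-1.5,0],[0,-0.2,0,-1.8,0],[0,-0.3,0,-2.1,0],[0,-0.4,0,-2.4,0],[0,-0.5,0,-2.5,0],[0,-0.6,0,-2.5,0]]' >/dev/null
python3 -c "
from h import *
report('r7')"
```

```text
t=9.70 z=66.6 Fz=7.1 tilt_tcp=0.217 depth=0.208 match=0.982 moved right -1.5 down-deck -0.5 mm [(array([211., 300.]), 0.86), (array([265., 302.]), 0.56)]
```

```bash
tail -1 /dev/null; python3 -c "
from h import *
t,s=tilt();print(t,s['wrist_force'],s['joint_velocities'])"
```

```text
0.21698679436544985 [-2.53418898  1.44193442  6.38634116] [-0.03834307  0.03729407 -0.03338123  0.01428613 -0.04759963 -0.02808727]
```

```bash
python3 -c "
from h import *
report('r8');report('r8b');report('r8c')"
```

```text
t=9.80 z=66.5 Fz=6.4 tilt_tcp=0.217 depth=0.210 match=0.983 moved right -1.5 down-deck 3.0 mm [(array([211., 301.]), 0.78), (array([268., 303.]), 0.67)]
t=9.90 z=66.5 Fz=8.1 tilt_tcp=0.217 depth=0.206 match=0.981 moved right -1.5 down-deck 7.5 mm [(array([266., 300.]), 0.93), (array([212., 301.]), 0.82)]
t=10.00 z=66.5 Fz=7.1 tilt_tcp=0.217 depth=0.209 match=0.979 moved right -1.5 down-deck 13.5 mm [(array([208., 297.]), 0.76), (array([270., 299.]), 0.58)]
```

It's sliding gently, at roughly 40–60 mm/s. I'll hold by simply watching, since the arm keeps its target.

```bash
python3 -c "
from h import *
for k in range(8):report('r9_%d'%k)"
```

```text
t=10.10 z=66.5 Fz=6.7 tilt_tcp=0.218 depth=0.207 match=0.979 moved right -1.0 down-deck 21.0 mm [(array([272., 297.]), 0.71), (array([212., 299.]), 0.65)]
t=10.20 z=66.4 Fz=5.9 tilt_tcp=0.218 depth=0.207 match=0.975 moved right -1.0 down-deck 30.0 mm [(array([274., 298.]), 0.86), (array([215., 300.]), 0.59)]
t=10.30 z=66.4 Fz=5.5 tilt_tcp=0.219 depth=0.207 match=0.967 moved right -1.0 down-deck 40.5 mm [(array([277., 296.]), 0.7), (array([209., 304.]), 0.57)]
t=10.40 z=66.3 Fz=5.1 tilt_tcp=0.220 depth=0.209 match=0.953 moved right -0.5 down-deck 52.5 mm [(array([281., 290.]), 0.84), (array([208., 300.]), 0.72)]
t=10.50 z=66.2 Fz=5.3 tilt_tcp=0.221 depth=0.211 match=0.907 moved right -0.5 down-deck 66.5 mm [(array([288., 289.]), 0.72), (array([209., 300.]), 0.56)]
t=10.60 z=66.0 Fz=4.2 tilt_tcp=0.223 depth=0.217 match=0.855 moved right -0.5 down-deck 81.5 mm [(array([212., 301.]), 0.98), (array([290., 286.]), 0.62)]
t=10.70 z=65.8 Fz=3.3 tilt_tcp=0.226 depth=0.218 match=0.411 moved right -30.0 down-deck -33.0 mm [(array([294., 279.]), 0.77), (array([209., 295.]), 0.71)]
t=10.80 z=65.6 Fz=3.1 tilt_tcp=0.228 depth=0.217 match=0.415 moved right -30.0 down-deck -33.0 mm [(array([304., 280.]), 0.94), (array([212., 301.]), 0.77)]
```

View pics/r9_7.png

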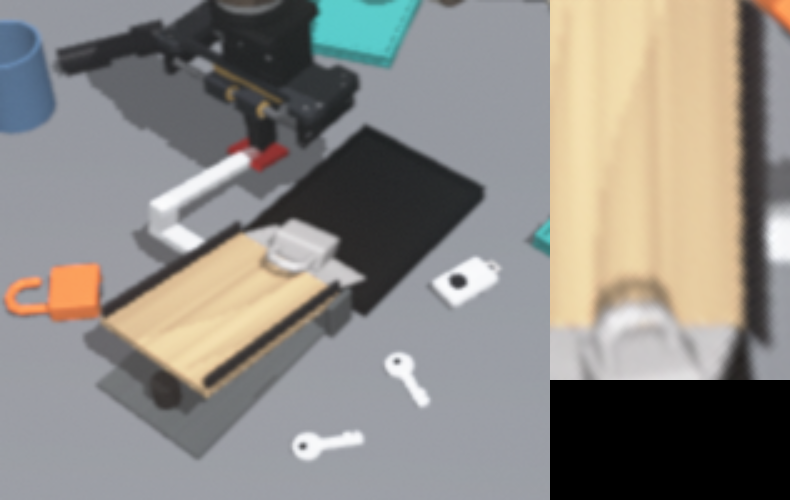

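The padlock is crossing the apron, at crop (300,245), and heading for the tray. I'm still holding.

```bash
python3 -c "
from h import *
for k in range(6):report('r10_%d'%k)"
```

```text
t=10.90 z=65.5 Fz=2.8 tilt_tcp=0.229 depth=0.220 match=0.409 moved right -30.0 down-deck -33.0 mm [(array([209., 300.]), 0.83), (array([315., 275.]), 0.81)]
t=11.00 z=65.5 Fz=2.6 tilt_tcp=0.229 depth=0.224 match=0.414 moved right -30.0 down-deck -33.0 mm [(array([210., 299.]), 0.79), (array([326., 264.]), 0.69)]
t=11.10 z=65.5 Fz=3.2 tilt_tcp=0.229 depth=0.225 match=0.41 moved right -30.0 down-deck -33.5 mm [(array([211., 299.]), 0.97), (array([340., 252.]), 0.73)]
t=11.20 z=65.5 Fz=2.8 tilt_tcp=0.229 depth=0.223 match=0.412 moved right -30.0 down-deck -32.5 mm [(array([341., 248.]), 0.68), (array([209., 299.]), 0.68)]
t=11.30 z=65.5 Fz=2.5 tilt_tcp=0.229 depth=0.224 match=0.41 moved right -30.0 down-deck -32.5 mm [(array([209., 300.]), 0.81), (array([345., 248.]), 0.55)]
t=11.40 z=65.6 Fz=3.9 tilt_tcp=0.228 depth=0.214 match=0.41 moved right -30.0 down-deck -32.0 mm [(array([340., 250.]), 0.95), (array([209., 300.]), 0.66)]
```

View pics/r10_5.png

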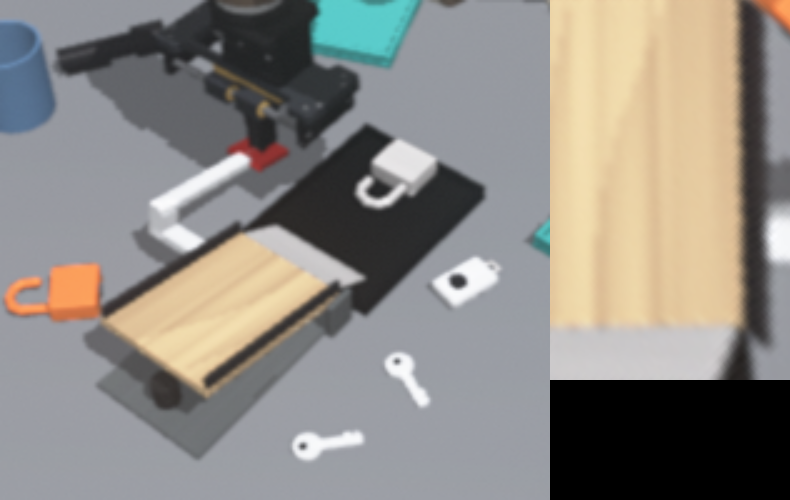

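The padlock lies flat in the black tray at crop (400,170), and the tray edges are unmoved. Now I'll let the deck down gently.

```bash
python3 -m creep '[[0,0.2,0,0.5,0],[0,0.5,0,1.5,0],[0,0.8,0,2.5,0],[0,1.1,0,3.5,0],[0,1.4,0,4.5,0],[0,1.7,0,5.5,0],[0,2,0,6.5,0],[0,2.3,0,7.5,0]]'
python3 -m creep '[[0,0.2,0,1,0],[0,0.4,0,2,0],[0,0.6,0,3,0],[0,0.8,0,3.8,0],[0,1,0,4.5,0],[0,1.2,0,5.2,0],[0,1.3,0,5.8,0],[0,1.5,0,6.3,0]]'
python3 -c "
from h import *
report('r11')"
```

```text
time_s: 12.3
tcp_pos: [0.4994, -0.1296, 0.073]
ee_rot: [[0.002, 0.004, -1.0], [-0.001, -1.0, -0.004], [-1.0, 0.001, -0.002]]
wrist_force: [-3.1, 0.4, 3.3]
gripper_width: 0.008
time_s: 13.1
tcp_pos: [0.501, -0.1296, 0.0793]
ee_rot: [[0.002, 0.004, -1.0], [-0.001, -1.0, -0.004], [-1.0, 0.001, -0.002]]
wrist_force: [-2.2, 0.6, 4.2]
gripper_width: 0.004
t=13.10 z=79.3 Fz=4.2 tilt_tcp=0.059 depth=0.064 match=0.564 moved right -30.0 down-deck -5.0 mm [(array([208., 298.]), 0.91), (array([342., 250.]), 0.69)]
```

```bash
python3 -m creep '[[0,0.1,0,0.5,0],[0,0.2,0,1,0],[0,0.3,0,1.5,0],[0,0.4,0,2,0],[0,0.5,0,2.5,0],[0,0.6,0,3,0],[0,0.7,0,3.4,0],[0,0.8,0,3.8,0]]'
python3 -m creep '[[0,0,0,0.4,0],[0,0,0,0.8,0],[0,0,0,1.2,0],[0,0,0,1.6,0],[0,0,0,2,0],[0,0,0,2.5,0],[0,0,0,3,0],[0,0,0,4,0]]'
python3 -c "
from h import *
report('r12')"
```

```text
time_s: 14.0
tcp_pos: [0.5022, -0.1296, 0.0833]
ee_rot: [[0.003, 0.004, -1.0], [-0.001, -1.0, -0.004], [-1.0, 0.001, -0.003]]
wrist_force: [-1.2, 0.2, 3.3]
gripper_width: 0.005
time_s: 14.8
tcp_pos: [0.5021, -0.1296, 0.0872]
ee_rot: [[0.003, 0.004, -1.0], [-0.001, -1.0, -0.004], [-1.0, 0.001, -0.003]]
wrist_force: [-0.4, 0.9, 0.4]
gripper_width: 0.005
t=14.80 z=87.2 Fz=0.4 tilt_tcp=0.000 depth=0.006 match=0.573 moved right -30.0 down-deck -2.5 mm [(array([210., 299.]), 0.8), (array([341., 251.]), 0.75)]
```

Contact has ended and the deck is level. I'll retreat upwards and check.

```bash
python3 -m creep '[[0,0,0,5,0],[0,0,0,15,0],[0,0,0,35,0],[0,0,0,60,0],[0,0,0,85,0],[0,0,0,105,0],[0,0,0,115,0],[0,0,0,115,0]]'
python3 -c "
from h import *
c=capture('scene');a=load('pics/scene1.npz');ptilt.t=0
print('tilt',ptilt(c),'before',ptilt(a));print(sense()['wrist_force'])
for t in('padlock','tray','fob','key_a','mug'):
    print(t,[(m['centre'],m['confidence'],px2w(c,*m['centre'],z=0.006 if t=='padlock' else 0).round(3).tolist()) for m in mark_of(c,t)[:3]])
d=cv2.absdiff(c['image'],a['image'])
cv2.imwrite('pics/fin.png',np.hstack([cv2.resize(x[160:400,160:420],None,fx=1.5,fy=1.5) for x in(c['image'],d)]))"
```

```text
time_s: 15.7
tcp_pos: [0.5031, -0.1296, 0.2043]
ee_rot: [[0.007, 0.004, -1.0], [-0.001, -1.0, -0.004], [-1.0, 0.001, -0.007]]
wrist_force: [-0.0, 0.6, -0.4]
gripper_width: 0.007
tilt 0.002724174003288348 before -0.0026282715350966525
[-0.6896378   0.35599308 -0.32980827]
padlock [([342.0, 248.5], 0.64, [0.41, -0.019, 0.006]), ([282.1, 234.7], 0.62, [0.464, -0.172, 0.006])]
tray [([445.6, 276.2], 0.8, [0.329, 0.229, -0.0]), ([324.0, 266.4], 0.57, [0.482, -0.02, 0.0]), ([309.9, 183.4], 0.56, [0.246, -0.259, 0.0])]
fob [([368.2, 288.9], 0.85, [0.475, 0.106, 0.0])]
key_a [([339.9, 324.5], 0.58, [0.597, 0.116, 0.0]), ([299.3, 357.7], 0.57, [0.716, 0.101, 0.0])]
mug [([184.7, 221.6], 0.78, [0.583, -0.42, -0.0])]
```

View pics/fin.png

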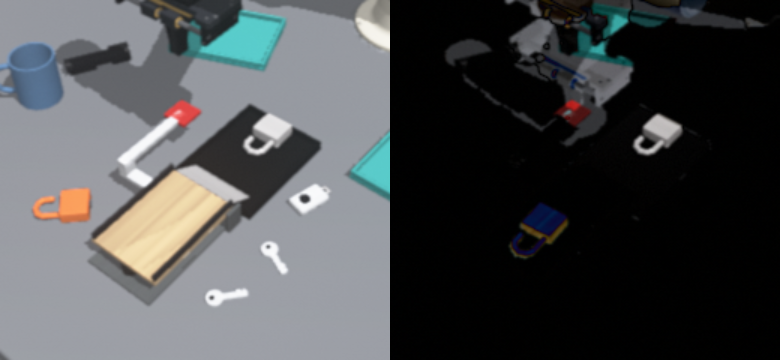

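The difference image shows only the padlock and the robot changed. The deck matches its initial level and the tray hasn't shifted beyond a faint subpixel edge.

```bash
python3 -c "
from h import *
print(finish_job())"
```

```text
the job is handed in; nothing more can be done
None
```

The padlock is lying flat in the black tray and the deck is level again. I handed the job in at about 16 s of the 45 s allowed.

- **Tilting:** I pressed the red paddle with the shut fingertips and tipped the deck slowly. The padlock began to slide at about 0.21–0.22 rad. The downward force on the paddle peaked at about 9 N.
- **Holding:** I held the deck there until the padlock had slid down and come to rest in the tray. The tilt crept up by about 0.01 rad as the padlock's weight came off the deck.
- **Letting down:** I lowered the deck slowly until the paddle carried no load, then lifted the arm clear.

**Last checks:**
- The depth camera put the deck at 0.003 rad, against −0.003 rad before the job, so it is level within measurement noise.
- Comparing pictures from before and after, only the padlock and the robot had changed. A faint trace shows along the tray's rim, which I read as less than a pixel.
- The wrist force was near zero.
- The tilt from the camera and the tilt from the arm position differed by up to about 0.012 rad during the job.
- In the last picture the padlock detector also gave a second, lower-confidence match, on the red paddle. I ignored it, because the picture plainly shows the padlock in the tray.

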